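Screw the cap onto a texture-lab sample cell without cross-threading

ROBOT

A 6-joint arm with a two-finger parallel gripper is mounted at the origin on the work surface. World frame = base frame: x ahead of the robot, y to its left, z up, the work surface at z = 0. Lengths are in mm, angles in rad, forces in N, time in s.
With the tool pointing down it reaches from about 350 to 775 mm from the base axis. Payload 7.3 kg.
Tool frame: the origin (TCP) lies at the very end of the fingers, on their centre line; the grasp point (between the pads) lies bot.grasp_offset behind it (bot.grasp_offset is the distance from the TCP to the grasp point, in mm); z points along the fingers, y is the line along which they close (so a half turn about z gives the same grasp; the last joint's range is limited). The gripper opens to 92 mm and grips with 3 to 60 N. Pads are 19 mm wide; open, the fingers measure 130 mm over their backs; the gripper's body (75 mm by 190 mm) begins 47 mm behind the grasp point.
Start: joints at [-1.409, 0.342, 1.524, -0, 1.275, -0.146], TCP at [159.078, -500.339, 226.741] pointing down, gripper open.
Joint ranges: [-2.53, 2.53], [-0.77, 2.02], [0.04, 2.7], [-1, 4.14], [0.28, 2.66], [-3.11, 3.11]. Speed limits (rad/s): [2.57, 2.57, 3.14, 3.14, 3.14, 3.14].

INTERFACE

Orientations are given as [roll, pitch, yaw] about the fixed x, y, z axes, in that order (R = Rz(yaw) Ry(pitch) Rx(roll)).
In Python, from plant import bot gives the robot as it stands. The module is installed in compiled form; this text tells all that it offers.
- The arm moves only by the shell command python3 -m handwheel 'ROWS'. ROWS is JSON, a list of rows, each an object of numbers: "claw": the finger opening in mm, from 0 to 91.8; "dx", "dy", "dz": the shift along the tool's x, y, z in mm; "rx", "ry", "rz": the turn, a rotation vector about the tool's x, y, z in rad. A call has 1 to 10 rows; each row shifts and turns the commanded pose from where the row before left it, along the tool's axes as they then stand; what a row does not reach is not made up. A row lasts 1/10 s, in which the tool goes at most 50 mm and 8.59 degrees, less where a joint would pass 70% of its speed; a pose out of reach is approached as far as the arm can. A call is refused whole if a number of a shift passes 50 or a number of a turn 0.15, either way. A call with a gripper value outside its range is refused whole. The fingers move at their own pace and stop on an object; the grip force is fixed at half the most. Time passes only in rows, so rows that do not move let the fingers close. It gives the time, the measured TCP pose, the force and the opening at its end, in the units of the state.
- bot.get_obs(): the state, without advancing time (a new reading comes with each control period).
- bot.capture(name): name is "scene" or "top"; returns a dict with "frame" (384x512x3 uint8, red, green, blue), "camera_matrix" (3x3 intrinsics, pixels), "k1" (the pictures are not rectified: a ray, as slopes to the right and down, at radius r is drawn at 1 + k1 r^2 times it, then the intrinsics apply), "view" (4x4, takes a point from world to camera coordinates). Camera axes: x right, y down, z forward; pixel columns grow to the right and rows downward; lengths in mm; the calibration is good to about 2 mm. A picture is of the moment at which its call begins. There is no depth.
- bot.close_job(): hands the job in, once; it reports no verdict.
The state is a dict: "time": time; "joint_positions": joint angles; "dq": joint speeds; "tau": joint torques, N m; "tool_pos": TCP position; "tcp_rot": TCP orientation; "contact_force": force on the tool from outside, world axes, zero at the start; "moment": the same for the moment, N m; "grip_width": finger opening in mm.
Only numpy, scipy, OpenCV 4.12 (cv2) and the standard library are available. Lean on these libraries where they do the work, as an engineer would, in place of code of your own. Each camera call takes 0.05 s, during which the arm holds its last target. There are 200 camera calls.

TASK

Pick up the large white screw cap by its bar grip, set it level on the steel sample cell and, pressing lightly, turn it backward (counterclockwise seen from above) until you feel it drop into the thread, then forward (clockwise) until it is fully home, and let go. Be gentle: never force the cap against the thread, and leave the small cap and the plunger where they stand.

Things in the scene. Friction and masses are not known exactly. Their poses are not given: they have to be found in the camera images.
- cell_top (a point): Upright steel sample cell, 76 mm diameter, fixed on a dark steel plate (150 x 120 x 12 mm). Point on the cell's axis at its flat shoulder, 54 mm above the bench. z up, x along the plate's long side; two ears stick out of the cell along y, 50 mm from the axis. Above the shoulder stands a 43 mm thick core with a tapered nose, 24 mm high, with a four-start thread, 55 mm outer diameter.
- thread_top (a point): Highest point of the thread's sloping top, on the axis, 16 mm above cell_top. Set on the cell, the cap's lugs ride on this slope, cap_rim 9 to 14 mm above cell_top, rising 1 mm per 13 degrees turned counterclockwise (seen from above), until they drop off its high end: a thread start. Turned clockwise up here they jam on a blunt tooth at the slope's low end.
- thread_in (a point): Floor of the gaps at the thread starts, on the axis, 8 mm above cell_top. At a start the cap drops 8 mm, to cap_rim 6 mm above cell_top; the gap gives 6 degrees of play, then the tooth blocks farther backward turning. From there clockwise turning takes the lugs under the thread and 5 mm down in some 65 degrees to a solid stop, cap_rim then being about 1.5 mm above cell_top.
- cell: The cell with its plate and thread, fixed; origin on its axis at bench level, axes as cell_top. The four starts are 90 degrees apart; their clocking differs from cell to cell and is not told: if the cap is set down with its bar parallel (or square) to the plate's long side, the drop lies 8 to 56 degrees counterclockwise of there.
- cap_bar (a point): The large white screw cap, standing rim down on the bench: skirt 68 mm diameter, 32 mm high with its flat top; on top a bar grip 52 mm long (along x), 14 mm wide (along y), 32 mm high. Point on the axis, half-way up the bar, 48 mm above the rim. About 0.2 kg.
- cap_rim (a point): Centre of the large cap's lower rim (its underside), 48 mm below cap_bar, same axes. Four 3.5 mm thick lugs point inward 4 mm above the rim, on the cap's x and y axes, leaving a 46 mm opening; the skirt is 60 mm wide inside.
- small_cap_mid (a point): A smaller white cap of the same form, 46 mm diameter, 42 mm high, not for this cell: leave it. Point on its axis half-way up.
- plunger_mid (a point): Aluminium plunger with a 50 mm round foot and a round knob, 66 mm high: leave it. Point on its axis half-way up.
- cap: The large cap as a whole; origin at cap_rim.

How it is judged:
By the outcome, as a careful person would: the job done as asked, in the order asked, and still so for the second after the job is handed in, with the robot touching nothing.
It also fails if it takes over 67 s, if anything falls off the work surface, if the arm or the gripper's body presses on something with over 40 N, if the wrist force passes 120 N, or if a joint passes its speed limit or range.

## Working session

There is one attempt and no reset: what is moved stays moved. The work goes in short steps, Python scripts to look and compute and a shell command to move; the robot and the scene stay as the last step left them, time stands still between calls to the robot, and variables do not carry over. Pictures are saved under pics/ and viewed, on a budget of 10 in all, crops included, one or two more only if the job needs it, and the job is handed in when it is done.

```bash
mkdir -p pics; python3 - <<'E'
from plant import bot
import cv2,pickle
o=bot.get_obs(); print(o, bot.grasp_offset)
for n in("scene","top"):
    c=bot.capture(n); cv2.imwrite(f"pics/{n}0.png",c["frame"][:,:,::-1]); pickle.dump(c,open(n+"0.pkl","wb")); print(c["camera_matrix"],c["k1"],c["view"])
E
```

```text
{'time': 0.0, 'joint_positions': array([-1.40899797e+00,  3.42771433e-01,  1.52504144e+00, -8.94630405e-06,
        1.27536658e+00, -1.46012379e-01]), 'dq': array([ 0.00023432, -0.00183859,  0.00029108, -0.00054977,  0.0011694 ,
        0.00073151]), 'tau': array([ 6.37539506e-05, -4.31239700e+01, -2.44218099e+01,  7.16726203e-02,
        5.60436677e-02, -1.22687366e-04]), 'tool_pos': array([ 159.00659839, -499.91244389,  226.01114873]), 'tcp_rot': array([-3.14002149e+00, -2.22406953e-04,  3.07813174e-01]), 'contact_force': array([ 0.6231153 , -0.67620814,  0.33357301]), 'moment': array([-0.00277295, -0.00875247, -0.02241222]), 'grip_width': 91.61303850453403} 18.8
[[494.3730769    0.         256.26225101]
 [  0.         494.3730769  196.08652699]
 [  0.           0.           1.        ]] -0.10488443483164413 [[-3.36317374e-01  9.41748224e-01  9.51812183e-04  1.87388125e+02]
 [ 7.68352237e-01  2.74978275e-01 -5.77946182e-01 -3.56381945e+02]
 [-5.44541518e-01 -1.93642015e-01 -8.16074326e-01  1.35556497e+03]
 [ 0.00000000e+00  0.00000000e+00  0.00000000e+00  1.00000000e+00]]
[[351.83264395   0.         253.20517931]
 [  0.         351.83264395 188.69937729]
 [  0.           0.           1.        ]] 0.02425441856078517 [[ 3.98421056e-03 -9.99848659e-01  1.69347103e-02 -4.67188377e+01]
 [-9.93069037e-01 -5.94532663e-03 -1.17382033e-01  5.54731591e+02]
 [ 1.17464950e-01 -1.63496617e-02 -9.92942432e-01  6.64530064e+02]
 [ 0.00000000e+00  0.00000000e+00  0.00000000e+00  1.00000000e+00]]
```

View pics/scene0.png

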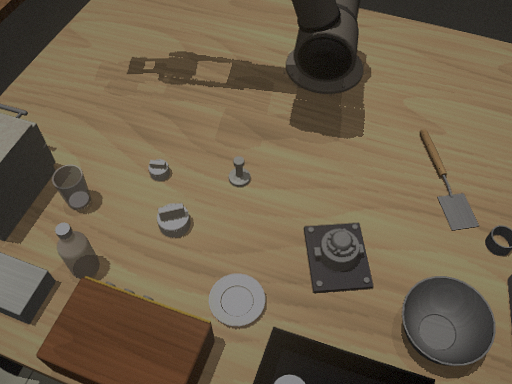

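View pics/top0.png

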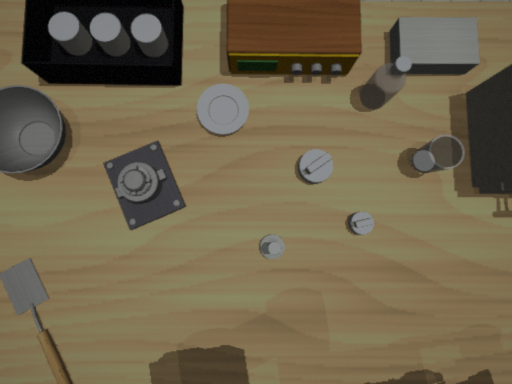

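Scene view: large cap at (174,219), cell (340,247). Top view: large cap (316,166), cell (135,182), small cap (361,223), plunger (271,246). Next I zoom in on the two parts that matter.

```bash
cat > h.py <<'E'
import numpy as np,cv2,pickle
def ray(c,uv):
    K=c["camera_matrix"];x=np.array([(uv[0]-K[0,2])/K[0,0],(uv[1]-K[1,2])/K[1,1]]);s=x.copy()
    for _ in range(20): s=x/(1+c["k1"]*(s@s))
    R=c["view"][:3,:3];t=c["view"][:3,3]
    return -R.T@t,R.T@np.array([s[0],s[1],1])
def onz(c,uv,z):
    o,d=ray(c,uv);return o+d*(z-o[2])/d[2]
def tri(c1,u1,c2,u2):
    (o1,d1),(o2,d2)=ray(c1,u1),ray(c2,u2)
    s=np.linalg.lstsq(np.c_[d1,-d2],o2-o1,rcond=None)[0]
    a,b=o1+d1*s[0],o2+d2*s[1];return (a+b)/2,np.linalg.norm(a-b)
def proj(c,P):
    p=c["view"][:3,:3]@np.asarray(P,float)+c["view"][:3,3];s=p[:2]/p[2];s=s*(1+c["k1"]*(s@s))
    K=c["camera_matrix"];return np.array([K[0,0]*s[0]+K[0,2],K[1,1]*s[1]+K[1,2]])
def load(n): return pickle.load(open(n+".pkl","rb"))
def crop(c,u,v,w,h,k):
    return cv2.resize(c["frame"][v:v+h,u:u+w,::-1],None,fx=k,fy=k,interpolation=cv2.INTER_CUBIC)
E
python3 - <<'E'
from h import *
s,t=load("scene0"),load("top0")
a=np.vstack([np.hstack([crop(t,286,141,60,50,6),crop(t,95,133,100,100,3)[:300]  ]),np.hstack([crop(s,144,194,60,50,6),crop(s,295,210,100,100,3)])])
cv2.imwrite("pics/z.png",a);print(a.shape)
E
```

```text
(600, 660, 3)
```

View pics/z.png

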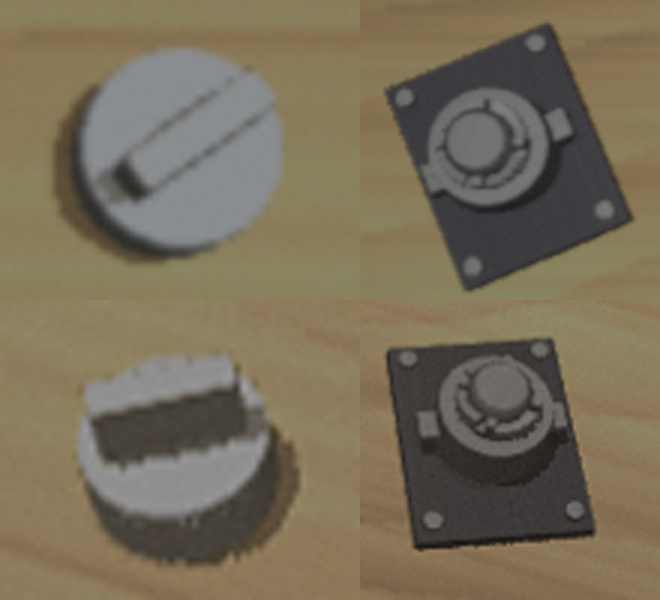

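Crop (top view left-hand disc at px ≈(316,165.7), bar from lower left to upper right; plate corners and the shoulder ring clear in both views). Now into world coordinates.

```bash
python3 - <<'E'
from h import *
s,t=load("scene0"),load("top0")
def px(x,y,k,ox,oy,ax=0,ay=0): return ((x-ax+.5)/k-.5+ox,(y-ay+.5)/k-.5+oy)
tc=lambda x,y:px(x,y,6,286,141); sc=lambda x,y:px(x,y,6,144,194,0,300)
tp=lambda x,y:px(x,y,3,95,133,360); sp=lambda x,y:px(x,y,3,295,210,360,300)
print("cap top disc",onz(t,tc(180,148),32))
# white mask disc in scene: extreme left/right of lid
print("cap scene disc",onz(s,sc(173,437),32))
for A,B in(((132,152),(248,70)),((150,192),(275,102))):
    a,b=onz(t,tc(*A),64),onz(t,tc(*B),64);print("bar top",a,b,np.degrees(np.arctan2(*(b-a)[1::-1])),np.linalg.norm(b-a))
for A,B in(((88,415),(235,385)),((85,388),(233,355))):
    a,b=onz(s,sc(*A),64),onz(s,sc(*B),64);print("bar scene",a,b,np.degrees(np.arctan2(*(b-a)[1::-1])),np.linalg.norm(b-a))
for n,c,f,Q in(("top",t,tp,[(387,88),(550,25),(632,215),(467,290)]),("scene",s,sp,[(388,350),(552,340),(594,535),(415,548)])):
    P=np.array([onz(c,f(*q),12)[:2] for q in Q]);print(n,P.mean(0))
    for i in range(4):
        e=P[(i+1)%4]-P[i];print(np.linalg.norm(e),np.degrees(np.arctan2(e[1],e[0])))
print("shoulder",onz(t,tp(488.5,148.5),54),onz(s,sp(501.5,405),54))
print("core nose top",onz(t,tp(477,139),78),onz(s,sp(501,385),78), tri(t,tp(477,139),s,sp(501,385)))
E
```

```text
cap top disc [ 603.19876976 -168.9268175    32.        ]
cap scene disc [ 604.1974379  -169.93625585   32.        ]
bar top [ 595.79864634 -147.28756342   64.        ] [ 622.69317781 -184.86241288   64.        ] -54.40647126463431 46.20806352611911
bar top [ 582.92623889 -152.84427013   64.        ] [ 612.32114608 -193.30515741   64.        ] -54.0015275822514 50.01143837234377
bar scene [ 623.29785271 -187.94189288   64.        ] [ 595.20521265 -145.94189412   64.        ] 123.77747186004238 50.52916308417286
bar scene [ 613.69664642 -193.79864043   64.        ] [ 584.11967211 -151.75970471   64.        ] 125.12874131401294 51.40106540917785
top [566.18508779 176.71234294]
117.14959878027359 -67.45612334471484
143.46305288312408 -155.50441617383757
119.11576042343893 115.09130637921707
148.70511921933723 23.714297422554587
scene [567.9989108  178.45083985]
117.5420535692302 113.62549505585856
151.1124510885188 23.56110222943879
118.41768387297 -66.3079231845295
151.2535779595763 -156.7705046495592
shoulder [563.730267   177.61835006  54.        ] [564.04416168 181.29167089  54.        ]
core nose top [566.33524869 177.35086267  78.        ] [564.2576245  177.45434667  78.        ] (array([565.86046495, 177.0729078 ,  80.19614225]), np.float64(0.896366372512319))
```

```bash
python3 -m handwheel '[{"dx":26.2,"dy":-9},{"dx":26.2,"dy":-9},{"dx":26.2,"dy":-9},{"dx":26.2,"dy":-9},{"dx":26.2,"dy":-9},{"dx":26.2,"dy":-9},{"dx":26.2,"dy":-9},{"dx":26.2,"dy":-9},{"dx":26.2,"dy":-9},{"dx":26.2,"dy":-9}]'
python3 -m handwheel '[{"dx":26.2,"dy":-9},{"dx":26.2,"dy":-9},{"dx":26.2,"dy":-9},{"dx":26.2,"dy":-9},{"dx":26.2,"dy":-9},{"dx":26.2,"dy":-9},{"dx":26.2,"dy":-9},{"dx":26.2,"dy":-9},{"dx":26.2,"dy":-9},{"dx":26.2,"dy":-9}]'
python3 -m handwheel '[{"rz":-0.14,"claw":60},{"rz":-0.14,"claw":60},{"rz":-0.14,"claw":60},{"rz":-0.14,"claw":60},{"rz":-0.14,"claw":60},{"rz":-0.14,"claw":60},{"rz":-0.14,"claw":60},{"rz":-0.14,"claw":60},{"rz":-0.14,"claw":60},{"rz":-0.14,"claw":60}]'
python3 -m handwheel '[{"rz":-0.14},{"rz":-0.14},{"rz":-0.14},{"rz":-0.056},{},{}]'
```

```text
invalid input at $[0]: expected keys claw, dx, dy, dz, rx, ry, rz
invalid input at $[0]: expected keys claw, dx, dy, dz, rx, ry, rz
invalid input at $[0]: expected keys claw, dx, dy, dz, rx, ry, rz
invalid input at $[0]: expected keys claw, dx, dy, dz, rx, ry, rz
```

```bash
python3 -m handwheel '[{"claw":70,"dx":26.2,"dy":-9,"dz":0,"rx":0,"ry":0,"rz":0},{"claw":70,"dx":26.2,"dy":-9,"dz":0,"rx":0,"ry":0,"rz":0},{"claw":70,"dx":26.2,"dy":-9,"dz":0,"rx":0,"ry":0,"rz":0},{"claw":70,"dx":26.2,"dy":-9,"dz":0,"rx":0,"ry":0,"rz":0},{"claw":70,"dx":26.2,"dy":-9,"dz":0,"rx":0,"ry":0,"rz":0},{"claw":70,"dx":26.2,"dy":-9,"dz":0,"rx":0,"ry":0,"rz":0},{"claw":70,"dx":26.2,"dy":-9,"dz":0,"rx":0,"ry":0,"rz":0},{"claw":70,"dx":26.2,"dy":-9,"dz":0,"rx":0,"ry":0,"rz":0},{"claw":70,"dx":26.2,"dy":-9,"dz":0,"rx":0,"ry":0,"rz":0},{"claw":70,"dx":26.2,"dy":-9,"dz":0,"rx":0,"ry":0,"rz":0}]'
python3 -m handwheel '[{"claw":70,"dx":26.2,"dy":-9,"dz":0,"rx":0,"ry":0,"rz":0},{"claw":70,"dx":26.2,"dy":-9,"dz":0,"rx":0,"ry":0,"rz":0},{"claw":70,"dx":26.2,"dy":-9,"dz":0,"rx":0,"ry":0,"rz":0},{"claw":70,"dx":26.2,"dy":-9,"dz":0,"rx":0,"ry":0,"rz":0},{"claw":70,"dx":26.2,"dy":-9,"dz":0,"rx":0,"ry":0,"rz":0},{"claw":70,"dx":26.2,"dy":-9,"dz":0,"rx":0,"ry":0,"rz":0},{"claw":70,"dx":26.2,"dy":-9,"dz":0,"rx":0,"ry":0,"rz":0},{"claw":70,"dx":26.2,"dy":-9,"dz":0,"rx":0,"ry":0,"rz":0},{"claw":70,"dx":26.2,"dy":-9,"dz":0,"rx":0,"ry":0,"rz":0},{"claw":70,"dx":26.2,"dy":-9,"dz":0,"rx":0,"ry":0,"rz":0}]'
python3 -m handwheel '[{"claw":60,"dx":0,"dy":0,"dz":0,"rx":0,"ry":0,"rz":-0.14},{"claw":60,"dx":0,"dy":0,"dz":0,"rx":0,"ry":0,"rz":-0.14},{"claw":60,"dx":0,"dy":0,"dz":0,"rx":0,"ry":0,"rz":-0.14},{"claw":60,"dx":0,"dy":0,"dz":0,"rx":0,"ry":0,"rz":-0.14},{"claw":60,"dx":0,"dy":0,"dz":0,"rx":0,"ry":0,"rz":-0.14},{"claw":60,"dx":0,"dy":0,"dz":0,"rx":0,"ry":0,"rz":-0.14},{"claw":60,"dx":0,"dy":0,"dz":0,"rx":0,"ry":0,"rz":-0.14},{"claw":60,"dx":0,"dy":0,"dz":0,"rx":0,"ry":0,"rz":-0.14},{"claw":60,"dx":0,"dy":0,"dz":0,"rx":0,"ry":0,"rz":-0.14},{"claw":60,"dx":0,"dy":0,"dz":0,"rx":0,"ry":0,"rz":-0.14}]'
python3 -m handwheel '[{"claw":60,"dx":0,"dy":0,"dz":0,"rx":0,"ry":0,"rz":-0.14},{"claw":60,"dx":0,"dy":0,"dz":0,"rx":0,"ry":0,"rz":-0.14},{"claw":60,"dx":0,"dy":0,"dz":0,"rx":0,"ry":0,"rz":-0.14},{"claw":60,"dx":0,"dy":0,"dz":0,"rx":0,"ry":0,"rz":-0.056},{"claw":60,"dx":0,"dy":0,"dz":0,"rx":0,"ry":0,"rz":0},{"claw":60,"dx":0,"dy":0,"dz":0,"rx":0,"ry":0,"rz":0}]'
```

```text
time: 1.1
tool_pos: [382.2, -334.2, 226.4]
tcp_rot: [-3.141, 0.0, 0.308]
contact_force: [0.1, -0.7, 0.1]
grip_width: 70.2
time: 2.1
tool_pos: [604.5, -169.1, 226.1]
tcp_rot: [-3.141, 0.001, 0.308]
contact_force: [0.6, -0.5, 0.1]
grip_width: 70.3
time: 3.1
tool_pos: [603.6, -169.9, 226.1]
tcp_rot: [-3.14, -0.001, 1.714]
contact_force: [-1.1, 0.5, -0.3]
grip_width: 60.2
time: 3.7
tool_pos: [603.8, -170.0, 226.3]
tcp_rot: [-3.141, -0.001, 2.182]
contact_force: [0.4, -0.0, 0.0]
grip_width: 60.2
```

```bash
python3 -m handwheel '[{"claw":60,"dx":0,"dy":0,"dz":25,"rx":0,"ry":0,"rz":0},{"claw":60,"dx":0,"dy":0,"dz":25,"rx":0,"ry":0,"rz":0},{"claw":60,"dx":0,"dy":0,"dz":25,"rx":0,"ry":0,"rz":0},{"claw":60,"dx":0,"dy":0,"dz":25,"rx":0,"ry":0,"rz":0},{"claw":50,"dx":0,"dy":0,"dz":25,"rx":0,"ry":0,"rz":0},{"claw":40,"dx":0,"dy":0,"dz":25,"rx":0,"ry":0,"rz":0},{"claw":40,"dx":0,"dy":0,"dz":20,"rx":0,"ry":0,"rz":0},{"claw":40,"dx":0,"dy":0,"dz":15,"rx":0,"ry":0,"rz":0},{"claw":40,"dx":0,"dy":0,"dz":5,"rx":0,"ry":0,"rz":0},{"claw":40,"dx":0,"dy":0,"dz":0,"rx":0,"ry":0,"rz":0}]'
python3 - <<'E'
from plant import bot
from h import *
c=[bot.capture(n) for n in("scene","top")]
cv2.imwrite("pics/g.png",np.hstack([crop(c[0],124,154,100,100,4),crop(c[1],266,116,100,100,4)]))
E
```

```text
time: 4.7
tool_pos: [603.8, -170.0, 36.3]
tcp_rot: [-3.141, -0.001, 2.183]
contact_force: [-0.4, -0.1, 0.1]
grip_width: 40.1
```

View pics/g.png

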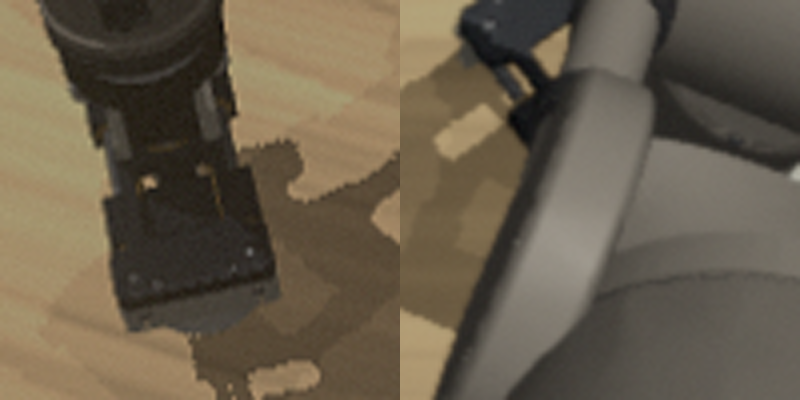

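The arm hides the bar and only the near skirt edge shows in the scene view (crop px ~200,315). I'll close and judge by the opening.

```bash
python3 -m handwheel '[{"claw":5,"dx":0,"dy":0,"dz":0,"rx":0,"ry":0,"rz":0},{"claw":5,"dx":0,"dy":0,"dz":0,"rx":0,"ry":0,"rz":0},{"claw":5,"dx":0,"dy":0,"dz":0,"rx":0,"ry":0,"rz":0},{"claw":5,"dx":0,"dy":0,"dz":0,"rx":0,"ry":0,"rz":0},{"claw":5,"dx":0,"dy":0,"dz":0,"rx":0,"ry":0,"rz":0},{"claw":5,"dx":0,"dy":0,"dz":0,"rx":0,"ry":0,"rz":0}]'
python3 -m handwheel '[{"claw":5,"dx":0,"dy":0,"dz":-10,"rx":0,"ry":0,"rz":0},{"claw":5,"dx":0,"dy":0,"dz":-20,"rx":0,"ry":0,"rz":0},{"claw":5,"dx":0,"dy":0,"dz":-20,"rx":0,"ry":0,"rz":0},{"claw":5,"dx":0,"dy":0,"dz":-20,"rx":0,"ry":0,"rz":0},{"claw":5,"dx":0,"dy":0,"dz":-20,"rx":0,"ry":0,"rz":0},{"claw":5,"dx":0,"dy":0,"dz":-20,"rx":0,"ry":0,"rz":0},{"claw":5,"dx":0,"dy":0,"dz":-10,"rx":0,"ry":0,"rz":0},{"claw":5,"dx":0,"dy":0,"dz":0,"rx":0,"ry":0,"rz":0}]'
python3 - <<'E'
from plant import bot
from h import *
c=[bot.capture(n) for n in("scene","top")]
cv2.imwrite("pics/g2.png",np.hstack([crop(c[0],124,134,100,100,4),crop(c[1],266,116,100,100,4)]))
o=bot.get_obs();print(o["tool_pos"],o["tcp_rot"],o["moment"],o["contact_force"])
E
```

```text
time: 5.4
tool_pos: [604.0, -170.2, 37.1]
tcp_rot: [3.141, 0.001, 2.184]
contact_force: [-1.0, -0.2, 3.3]
grip_width: 13.8
time: 6.2
tool_pos: [604.6, -170.3, 158.2]
tcp_rot: [3.14, 0.002, 2.184]
contact_force: [-0.9, -0.1, -2.8]
grip_width: 13.9
[ 603.46954988 -169.82771374  155.8951323 ] [-3.14088475e+00 -1.07108789e-03  2.18377771e+00] [ 0.01241057 -0.13756503  0.03670812] [ 0.02460163  0.2267286  -3.16352319]
```

View pics/g2.png

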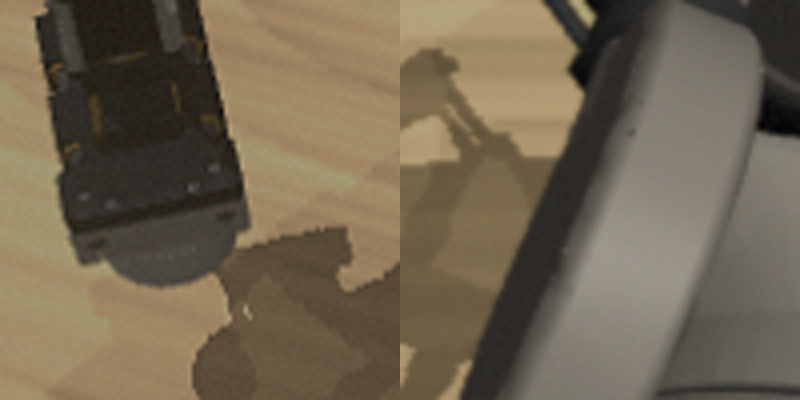

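```bash
python3 -m handwheel '[{"claw":5,"dx":12,"dy":6.6,"dz":0,"rx":0,"ry":0,"rz":0},{"claw":5,"dx":22,"dy":12.08,"dz":0,"rx":0,"ry":0,"rz":0},{"claw":5,"dx":22,"dy":12.08,"dz":0,"rx":0,"ry":0,"rz":0},{"claw":5,"dx":22,"dy":12.08,"dz":0,"rx":0,"ry":0,"rz":0},{"claw":5,"dx":22,"dy":12.08,"dz":0,"rx":0,"ry":0,"rz":0},{"claw":5,"dx":22,"dy":12.08,"dz":0,"rx":0,"ry":0,"rz":0},{"claw":5,"dx":22,"dy":12.08,"dz":0,"rx":0,"ry":0,"rz":0},{"claw":5,"dx":22,"dy":12.08,"dz":0,"rx":0,"ry":0,"rz":0},{"claw":5,"dx":22,"dy":12.08,"dz":0,"rx":0,"ry":0,"rz":0},{"claw":5,"dx":22,"dy":12.08,"dz":0,"rx":0,"ry":0,"rz":0}]'
python3 -m handwheel '[{"claw":5,"dx":22,"dy":12.08,"dz":0,"rx":0,"ry":0,"rz":0},{"claw":5,"dx":22,"dy":12.08,"dz":0,"rx":0,"ry":0,"rz":0},{"claw":5,"dx":22,"dy":12.08,"dz":0,"rx":0,"ry":0,"rz":0},{"claw":5,"dx":18,"dy":9.9,"dz":0,"rx":0,"ry":0,"rz":0},{"claw":5,"dx":12.7,"dy":7,"dz":0,"rx":0,"ry":0,"rz":0},{"claw":5,"dx":0,"dy":0,"dz":0,"rx":0,"ry":0,"rz":0.1},{"claw":5,"dx":0,"dy":0,"dz":0,"rx":0,"ry":0,"rz":0.1},{"claw":5,"dx":0,"dy":0,"dz":0,"rx":0,"ry":0,"rz":0},{"claw":5,"dx":0,"dy":0,"dz":0,"rx":0,"ry":0,"rz":0}]'
python3 - <<'E'
from plant import bot
from h import *
c=[bot.capture(n) for n in("scene","top")]
pickle.dump(c,open("cell.pkl","wb"))
cv2.imwrite("pics/p.png",np.hstack([crop(c[0],290,190,100,120,4),crop(c[1],95,113,100,120,4)]))
o=bot.get_obs();print(o["tool_pos"],o["tcp_rot"],o["moment"],o["contact_force"],o["joint_positions"])
th=np.linspace(0,2*np.pi,721)
for z in(119.3,151.3):
  P=np.array([proj(c[0],(565.5+34*np.cos(a),177.8+34*np.sin(a),z)) for a in th])
  Q=(P-(290,190)+.5)*4-.5
  print(z,"L",Q[Q[:,0].argmin()],"R",Q[Q[:,0].argmax()],"B",Q[Q[:,1].argmax()])
E
```

```text
time: 7.3
tool_pos: [576.2, 70.0, 155.6]
tcp_rot: [-3.14, -0.001, 2.184]
contact_force: [-0.4, -0.2, -2.6]
grip_width: 14.0
time: 8.2
tool_pos: [564.9, 177.8, 156.2]
tcp_rot: [-3.141, -0.0, 1.986]
contact_force: [0.1, -0.3, -2.2]
grip_width: 14.0
[565.08187631 177.67290398 156.44265474] [-3.14106889e+00 -6.86574048e-05  1.98551255e+00] [-0.0154751  -0.1714071   0.02038449] [ 0.12357277  0.27853474 -2.89903997] [ 1.75327133e-01  5.24877559e-01  1.43324136e+00 -6.20760377e-05
  1.18399884e+00 -2.39365676e-01]
119.3 L [147.92884737 145.80822358] R [293.93916815 158.34595842] B [228.25879595 214.33772462]
151.3 L [156.26268325 108.39999477] R [306.55507614 121.24551167] B [239.22770316 178.16870743]
```

View pics/p.png

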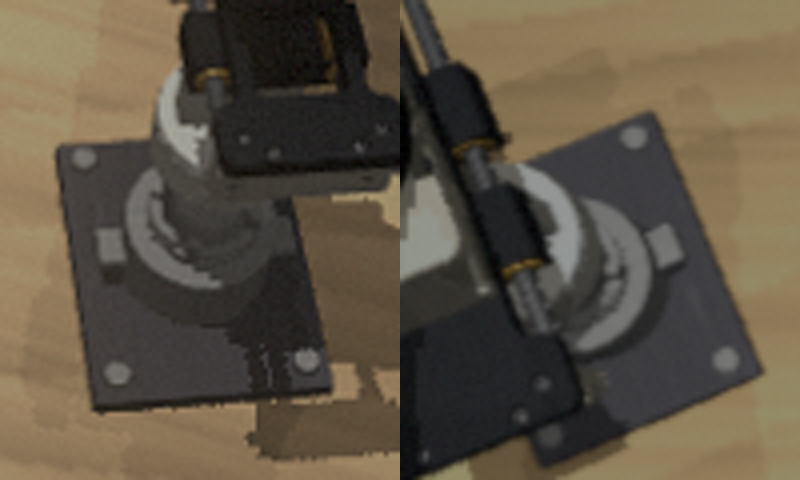

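Cap hangs over the core: skirt left edge at crop x≈154, as predicted (148–156). Descending with force checks.

```bash
python3 -m handwheel '[{"claw":5,"dx":0,"dy":0,"dz":10,"rx":0,"ry":0,"rz":0},{"claw":5,"dx":0,"dy":0,"dz":12,"rx":0,"ry":0,"rz":0},{"claw":5,"dx":0,"dy":0,"dz":12,"rx":0,"ry":0,"rz":0},{"claw":5,"dx":0,"dy":0,"dz":6,"rx":0,"ry":0,"rz":0},{"claw":5,"dx":0,"dy":0,"dz":0,"rx":0,"ry":0,"rz":0}]'
python3 -m handwheel '[{"claw":5,"dx":0,"dy":0,"dz":2,"rx":0,"ry":0,"rz":0},{"claw":5,"dx":0,"dy":0,"dz":2,"rx":0,"ry":0,"rz":0},{"claw":5,"dx":0,"dy":0,"dz":2,"rx":0,"ry":0,"rz":0},{"claw":5,"dx":0,"dy":0,"dz":0,"rx":0,"ry":0,"rz":0}]'
python3 -m handwheel '[{"claw":5,"dx":0,"dy":0,"dz":1.5,"rx":0,"ry":0,"rz":0},{"claw":5,"dx":0,"dy":0,"dz":1.5,"rx":0,"ry":0,"rz":0},{"claw":5,"dx":0,"dy":0,"dz":0,"rx":0,"ry":0,"rz":0}]'
```

```text
time: 8.8
tool_pos: [564.4, 177.5, 115.0]
tcp_rot: [-3.139, -0.001, 1.984]
contact_force: [-0.6, 0.5, -2.9]
grip_width: 13.8
time: 9.2
tool_pos: [565.2, 177.7, 110.6]
tcp_rot: [-3.142, 0.0, 1.984]
contact_force: [-0.4, -0.1, -3.2]
grip_width: 13.5
time: 9.5
tool_pos: [565.1, 177.7, 107.5]
tcp_rot: [-3.141, 0.0, 1.984]
contact_force: [-0.2, 0.1, -2.9]
grip_width: 13.9
```

```bash
python3 -m handwheel '[{"claw":5,"dx":0,"dy":0,"dz":1,"rx":0,"ry":0,"rz":0},{"claw":5,"dx":0,"dy":0,"dz":1,"rx":0,"ry":0,"rz":0},{"claw":5,"dx":0,"dy":0,"dz":0,"rx":0,"ry":0,"rz":0}]'
python3 -m handwheel '[{"claw":5,"dx":0,"dy":0,"dz":1,"rx":0,"ry":0,"rz":0},{"claw":5,"dx":0,"dy":0,"dz":0,"rx":0,"ry":0,"rz":0}]'
python3 -m handwheel '[{"claw":5,"dx":0,"dy":0,"dz":1,"rx":0,"ry":0,"rz":0},{"claw":5,"dx":0,"dy":0,"dz":0,"rx":0,"ry":0,"rz":0}]'
```

```text
time: 9.8
tool_pos: [565.2, 177.7, 105.5]
tcp_rot: [-3.141, 0.0, 1.984]
contact_force: [0.7, -0.0, -2.6]
grip_width: 13.9
time: 10.0
tool_pos: [565.2, 177.7, 104.6]
tcp_rot: [-3.141, 0.0, 1.984]
contact_force: [-0.9, -0.4, -2.7]
grip_width: 13.7
time: 10.2
tool_pos: [565.2, 177.7, 103.6]
tcp_rot: [-3.141, 0.0, 1.984]
contact_force: [-0.6, -0.1, -2.5]
grip_width: 13.9
```

```bash
python3 -m handwheel '[{"claw":5,"dx":0,"dy":0,"dz":0.7,"rx":0,"ry":0,"rz":0},{"claw":5,"dx":0,"dy":0,"dz":0,"rx":0,"ry":0,"rz":0}]'
python3 -m handwheel '[{"claw":5,"dx":0,"dy":0,"dz":0.7,"rx":0,"ry":0,"rz":0},{"claw":5,"dx":0,"dy":0,"dz":0,"rx":0,"ry":0,"rz":0}]'
```

```text
time: 10.4
tool_pos: [565.2, 177.7, 102.9]
tcp_rot: [-3.141, 0.0, 1.984]
contact_force: [-0.3, -0.1, -2.1]
grip_width: 14.3
time: 10.6
tool_pos: [565.2, 177.7, 102.2]
tcp_rot: [-3.141, 0.0, 1.984]
contact_force: [-0.3, 0.2, -1.7]
grip_width: 13.7
```

```bash
python3 -m handwheel '[{"claw":5,"dx":0,"dy":0,"dz":0.7,"rx":0,"ry":0,"rz":0},{"claw":5,"dx":0,"dy":0,"dz":0,"rx":0,"ry":0,"rz":0}]'
python3 -m handwheel '[{"claw":5,"dx":0,"dy":0,"dz":0.7,"rx":0,"ry":0,"rz":0},{"claw":5,"dx":0,"dy":0,"dz":0,"rx":0,"ry":0,"rz":0}]'
```

```text
time: 10.8
tool_pos: [565.2, 177.7, 101.5]
tcp_rot: [-3.141, 0.0, 1.984]
contact_force: [-0.1, 0.7, -2.5]
grip_width: 13.5
time: 11.0
tool_pos: [565.3, 177.7, 101.1]
tcp_rot: [3.141, 0.0, 1.984]
contact_force: [-0.4, 0.0, -0.9]
grip_width: 14.0
```

```bash
python3 -m handwheel '[{"claw":5,"dx":0,"dy":0,"dz":0.4,"rx":0,"ry":0,"rz":0},{"claw":5,"dx":0,"dy":0,"dz":0,"rx":0,"ry":0,"rz":0}]'
python3 -m handwheel '[{"claw":5,"dx":0,"dy":0,"dz":0.5,"rx":0,"ry":0,"rz":0},{"claw":5,"dx":0,"dy":0,"dz":0,"rx":0,"ry":0,"rz":0}]'
```

```text
time: 11.2
tool_pos: [565.4, 177.7, 100.9]
tcp_rot: [3.141, 0.0, 1.984]
contact_force: [-0.1, -0.5, 2.9]
grip_width: 13.6
time: 11.4
tool_pos: [565.5, 177.7, 100.8]
tcp_rot: [3.141, 0.0, 1.984]
contact_force: [-2.8, -0.4, 6.7]
grip_width: 13.7
```

Contact at TCP z≈100.9, so the rim is ~10.4 mm above the shoulder and the drop is expected about 45° counterclockwise. Turning backward, following the slope.

```bash
python3 -m handwheel '[{"claw":5,"dx":0,"dy":0,"dz":-0.11,"rx":0,"ry":0,"rz":-0.026},{"claw":5,"dx":0,"dy":0,"dz":-0.11,"rx":0,"ry":0,"rz":-0.026},{"claw":5,"dx":0,"dy":0,"dz":-0.11,"rx":0,"ry":0,"rz":-0.026},{"claw":5,"dx":0,"dy":0,"dz":-0.11,"rx":0,"ry":0,"rz":-0.026},{"claw":5,"dx":0,"dy":0,"dz":-0.11,"rx":0,"ry":0,"rz":-0.026},{"claw":5,"dx":0,"dy":0,"dz":0,"rx":0,"ry":0,"rz":0}]'
python3 -m handwheel '[{"claw":5,"dx":0,"dy":0,"dz":-0.11,"rx":0,"ry":0,"rz":-0.026},{"claw":5,"dx":0,"dy":0,"dz":-0.11,"rx":0,"ry":0,"rz":-0.026},{"claw":5,"dx":0,"dy":0,"dz":-0.11,"rx":0,"ry":0,"rz":-0.026},{"claw":5,"dx":0,"dy":0,"dz":-0.11,"rx":0,"ry":0,"rz":-0.026},{"claw":5,"dx":0,"dy":0,"dz":-0.11,"rx":0,"ry":0,"rz":-0.026},{"claw":5,"dx":0,"dy":0,"dz":0,"rx":0,"ry":0,"rz":0}]'
python3 -c '
from plant import bot;o=bot.get_obs();print(o["moment"])'
```

```text
time: 12.0
tool_pos: [565.7, 178.0, 101.4]
tcp_rot: [3.14, 0.0, 2.115]
contact_force: [-1.9, 0.9, 4.8]
grip_width: 14.2
time: 12.6
tool_pos: [565.7, 178.0, 102.0]
tcp_rot: [3.14, 0.001, 2.244]
contact_force: [-1.7, -0.1, 6.1]
grip_width: 14.0
[ 0.12210493  0.18395251 -0.0740125 ]
```

```bash
python3 -m handwheel '[{"claw":5,"dx":0,"dy":0,"dz":-0.11,"rx":0,"ry":0,"rz":-0.026},{"claw":5,"dx":0,"dy":0,"dz":-0.11,"rx":0,"ry":0,"rz":-0.026},{"claw":5,"dx":0,"dy":0,"dz":-0.11,"rx":0,"ry":0,"rz":-0.026},{"claw":5,"dx":0,"dy":0,"dz":-0.11,"rx":0,"ry":0,"rz":-0.026},{"claw":5,"dx":0,"dy":0,"dz":-0.11,"rx":0,"ry":0,"rz":-0.026},{"claw":5,"dx":0,"dy":0,"dz":0,"rx":0,"ry":0,"rz":0}]'
python3 -m handwheel '[{"claw":5,"dx":0,"dy":0,"dz":-0.11,"rx":0,"ry":0,"rz":-0.026},{"claw":5,"dx":0,"dy":0,"dz":-0.11,"rx":0,"ry":0,"rz":-0.026},{"claw":5,"dx":0,"dy":0,"dz":-0.11,"rx":0,"ry":0,"rz":-0.026},{"claw":5,"dx":0,"dy":0,"dz":-0.11,"rx":0,"ry":0,"rz":-0.026},{"claw":5,"dx":0,"dy":0,"dz":0,"rx":0,"ry":0,"rz":0}]'
python3 -c '
from plant import bot;o=bot.get_obs();print(o["moment"])'
```

```text
time: 13.2
tool_pos: [565.8, 178.0, 102.5]
tcp_rot: [3.14, 0.001, 2.374]
contact_force: [-1.6, 0.1, 5.8]
grip_width: 14.1
time: 13.7
tool_pos: [565.8, 178.0, 103.0]
tcp_rot: [3.14, 0.001, 2.478]
contact_force: [-1.6, 0.4, 6.0]
grip_width: 14.0
[ 0.14361374  0.15352575 -0.09779015]
```

```bash
python3 -m handwheel '[{"claw":5,"dx":0,"dy":0,"dz":-0.11,"rx":0,"ry":0,"rz":-0.026},{"claw":5,"dx":0,"dy":0,"dz":-0.11,"rx":0,"ry":0,"rz":-0.026},{"claw":5,"dx":0,"dy":0,"dz":-0.11,"rx":0,"ry":0,"rz":-0.026},{"claw":5,"dx":0,"dy":0,"dz":-0.11,"rx":0,"ry":0,"rz":-0.026},{"claw":5,"dx":0,"dy":0,"dz":0,"rx":0,"ry":0,"rz":0}]'
python3 -m handwheel '[{"claw":5,"dx":0,"dy":0,"dz":-0.11,"rx":0,"ry":0,"rz":-0.026},{"claw":5,"dx":0,"dy":0,"dz":-0.11,"rx":0,"ry":0,"rz":-0.026},{"claw":5,"dx":0,"dy":0,"dz":0,"rx":0,"ry":0,"rz":0}]'
```

```text
time: 14.2
tool_pos: [565.8, 178.1, 103.5]
tcp_rot: [3.14, 0.001, 2.582]
contact_force: [-1.8, 0.2, 6.5]
grip_width: 13.3
time: 14.5
tool_pos: [565.8, 178.1, 103.7]
tcp_rot: [3.14, 0.001, 2.634]
contact_force: [-1.0, 0.3, 5.3]
grip_width: 14.0
```

```bash
python3 -m handwheel '[{"claw":5,"dx":0,"dy":0,"dz":-0.11,"rx":0,"ry":0,"rz":-0.026},{"claw":5,"dx":0,"dy":0,"dz":0,"rx":0,"ry":0,"rz":0}]'
```

```text
time: 14.7
tool_pos: [565.8, 178.1, 103.8]
tcp_rot: [3.14, 0.001, 2.66]
contact_force: [-1.2, 0.7, 5.0]
grip_width: 13.7
```

```bash
python3 -m handwheel '[{"claw":5,"dx":0,"dy":0,"dz":-0.09,"rx":0,"ry":0,"rz":-0.026},{"claw":5,"dx":0,"dy":0,"dz":0,"rx":0,"ry":0,"rz":0}]'
python3 -m handwheel '[{"claw":5,"dx":0,"dy":0,"dz":-0.09,"rx":0,"ry":0,"rz":-0.026},{"claw":5,"dx":0,"dy":0,"dz":0,"rx":0,"ry":0,"rz":0}]'
```

```text
time: 14.9
tool_pos: [565.8, 178.1, 103.9]
tcp_rot: [3.14, 0.001, 2.686]
contact_force: [-1.4, 0.5, 5.9]
grip_width: 13.4
time: 15.1
tool_pos: [565.8, 178.1, 104.0]
tcp_rot: [3.14, 0.001, 2.712]
contact_force: [-1.3, 0.8, 6.1]
grip_width: 13.9
```

```bash
python3 -m handwheel '[{"claw":5,"dx":0,"dy":0,"dz":-0.1,"rx":0,"ry":0,"rz":-0.026},{"claw":5,"dx":0,"dy":0,"dz":0,"rx":0,"ry":0,"rz":0}]'
python3 -m handwheel '[{"claw":5,"dx":0,"dy":0,"dz":-0.1,"rx":0,"ry":0,"rz":-0.026},{"claw":5,"dx":0,"dy":0,"dz":0,"rx":0,"ry":0,"rz":0}]'
```

```text
time: 15.3
tool_pos: [565.8, 178.1, 104.2]
tcp_rot: [3.14, 0.001, 2.738]
contact_force: [-2.1, 0.6, 6.9]
grip_width: 14.1
time: 15.5
tool_pos: [565.9, 178.1, 104.3]
tcp_rot: [3.14, 0.002, 2.764]
contact_force: [-0.5, 0.6, 6.3]
grip_width: 13.6
```

```bash
python3 -m handwheel '[{"claw":5,"dx":0,"dy":0,"dz":-0.1,"rx":0,"ry":0,"rz":-0.026},{"claw":5,"dx":0,"dy":0,"dz":0,"rx":0,"ry":0,"rz":0}]'
python3 -m handwheel '[{"claw":5,"dx":0,"dy":0,"dz":-0.1,"rx":0,"ry":0,"rz":-0.026},{"claw":5,"dx":0,"dy":0,"dz":0,"rx":0,"ry":0,"rz":0}]'
```

```text
time: 15.7
tool_pos: [566.1, 178.1, 104.3]
tcp_rot: [3.14, 0.002, 2.79]
contact_force: [-0.8, 0.2, 5.6]
grip_width: 14.3
time: 15.9
tool_pos: [566.3, 177.9, 104.1]
tcp_rot: [3.14, 0.002, 2.816]
contact_force: [1.0, 0.5, 5.1]
grip_width: 13.8
```

```bash
python3 -m handwheel '[{"claw":5,"dx":0,"dy":0,"dz":0,"rx":0,"ry":0,"rz":-0.015},{"claw":5,"dx":0,"dy":0,"dz":0,"rx":0,"ry":0,"rz":0}]'
python3 -c '
from plant import bot;o=bot.get_obs();print(o["moment"],o["tcp_rot"])'
```

```text
time: 16.1
tool_pos: [566.3, 177.8, 104.0]
tcp_rot: [3.141, 0.002, 2.831]
contact_force: [3.0, 0.0, 5.5]
grip_width: 13.7
[ 0.30636395 -0.88730613 -0.01856817] [3.14050572e+00 2.35993662e-03 2.83107778e+00]
```

```bash
python3 -m handwheel '[{"claw":5,"dx":0,"dy":0,"dz":0,"rx":0,"ry":0,"rz":-0.015},{"claw":5,"dx":0,"dy":0,"dz":0,"rx":0,"ry":0,"rz":0}]'
python3 -c '
from plant import bot;o=bot.get_obs();print(o["moment"])'
python3 -m handwheel '[{"claw":5,"dx":0,"dy":0,"dz":0,"rx":0,"ry":0,"rz":-0.015},{"claw":5,"dx":0,"dy":0,"dz":0,"rx":0,"ry":0,"rz":0}]'
python3 -c '
from plant import bot;o=bot.get_obs();print(o["moment"])'
```

```text
time: 16.3
tool_pos: [565.5, 177.6, 103.4]
tcp_rot: [-3.142, 0.0, 2.846]
contact_force: [1.6, 0.6, 4.0]
grip_width: 13.7
[ 0.2644605  -0.77881167  0.14886902]
time: 16.5
tool_pos: [565.2, 177.9, 103.2]
tcp_rot: [-3.142, -0.0, 2.862]
contact_force: [2.4, 1.2, 2.9]
grip_width: 13.5
[ 0.31700102 -0.7976177   0.15428509]
```

```bash
python3 -m handwheel '[{"claw":5,"dx":0,"dy":0,"dz":0.5,"rx":0,"ry":0,"rz":0},{"claw":5,"dx":0,"dy":0,"dz":0,"rx":0,"ry":0,"rz":0}]'
python3 -c '
from plant import bot;o=bot.get_obs();print(o["moment"],o["tool_pos"])'
```

```text
time: 16.7
tool_pos: [565.3, 177.9, 103.0]
tcp_rot: [3.141, 0.0, 2.861]
contact_force: [3.1, 1.9, 4.5]
grip_width: 13.9
[ 0.36672779 -0.63610384  0.14196656] [565.26916934 177.94372284 103.03663189]
```

```bash
python3 -m handwheel '[{"claw":5,"dx":-0.6,"dy":0.7,"dz":0,"rx":0,"ry":0,"rz":0},{"claw":5,"dx":0,"dy":0,"dz":0,"rx":0,"ry":0,"rz":0}]'
python3 -c '
from plant import bot;o=bot.get_obs();print(o["moment"],o["tool_pos"])'
python3 -m handwheel '[{"claw":5,"dx":0,"dy":0,"dz":0.4,"rx":0,"ry":0,"rz":0},{"claw":5,"dx":0,"dy":0,"dz":0,"rx":0,"ry":0,"rz":0}]'
python3 -c '
from plant import bot;o=bot.get_obs();print(o["moment"],o["tool_pos"])'
```

```text
time: 16.9
tool_pos: [565.5, 178.2, 102.8]
tcp_rot: [-3.141, -0.001, 2.861]
contact_force: [0.8, 0.3, 4.9]
grip_width: 14.1
[ 0.21406617 -0.29676622  0.2008158 ] [565.50707167 178.17023336 102.81127896]
time: 17.1
tool_pos: [565.5, 178.2, 102.6]
tcp_rot: [-3.141, -0.001, 2.861]
contact_force: [-0.3, 0.1, 6.7]
grip_width: 14.2
[ 0.18959993 -0.21101089  0.21666298] [565.54705152 178.19573736 102.61266377]
```

Lateral force is gone, but there's a counterclockwise moment: the lugs still catch the end of the slope. Turning slightly further.

```bash
python3 -m handwheel '[{"claw":5,"dx":0,"dy":0,"dz":0,"rx":0,"ry":0,"rz":-0.015},{"claw":5,"dx":0,"dy":0,"dz":0,"rx":0,"ry":0,"rz":0}]'
python3 -c '
from plant import bot;o=bot.get_obs();print(o["moment"],o["tool_pos"])'
python3 -m handwheel '[{"claw":5,"dx":0,"dy":0,"dz":0,"rx":0,"ry":0,"rz":-0.015},{"claw":5,"dx":0,"dy":0,"dz":0,"rx":0,"ry":0,"rz":0}]'
python3 -c '
from plant import bot;o=bot.get_obs();print(o["moment"],o["tool_pos"])'
```

```text
time: 17.3
tool_pos: [565.5, 178.2, 102.0]
tcp_rot: [-3.141, -0.001, 2.876]
contact_force: [1.1, 1.5, 1.4]
grip_width: 13.5
[ 0.33757452 -0.34969534  0.17967154] [565.49191782 178.20760505 102.01877558]
time: 17.5
tool_pos: [565.4, 178.1, 101.7]
tcp_rot: [-3.141, -0.002, 2.891]
contact_force: [1.5, 0.8, -1.5]
grip_width: 13.6
[ 0.27562088 -0.35819662  0.00690324] [565.38157312 178.11531986 101.6671157 ]
```

```bash
python3 -m handwheel '[{"claw":5,"dx":-0.2,"dy":0.4,"dz":1,"rx":0,"ry":0,"rz":0},{"claw":5,"dx":0,"dy":0,"dz":0,"rx":0,"ry":0,"rz":0}]'
python3 -m handwheel '[{"claw":5,"dx":0,"dy":0,"dz":1,"rx":0,"ry":0,"rz":0},{"claw":5,"dx":0,"dy":0,"dz":0,"rx":0,"ry":0,"rz":0}]'
python3 -c '
from plant import bot;o=bot.get_obs();print(o["moment"],o["tool_pos"])'
```

```text
time: 17.7
tool_pos: [565.6, 178.3, 100.6]
tcp_rot: [-3.14, -0.002, 2.891]
contact_force: [-0.6, -0.0, -4.8]
grip_width: 14.0
time: 17.9
tool_pos: [565.9, 178.4, 100.0]
tcp_rot: [-3.141, -0.001, 2.891]
contact_force: [-0.9, -0.9, -3.0]
grip_width: 13.7
[ 0.00229941 -0.10456299  0.00955969] [565.875358   178.40019997  99.9900333 ]
```

```bash
python3 -m handwheel '[{"claw":5,"dx":0,"dy":0,"dz":1,"rx":0,"ry":0,"rz":0},{"claw":5,"dx":0,"dy":0,"dz":0,"rx":0,"ry":0,"rz":0}]'
python3 -m handwheel '[{"claw":5,"dx":0,"dy":0,"dz":1,"rx":0,"ry":0,"rz":0},{"claw":5,"dx":0,"dy":0,"dz":0,"rx":0,"ry":0,"rz":0}]'
python3 -c '
from plant import bot;o=bot.get_obs();print(o["moment"],o["tool_pos"])'
```

```text
time: 18.1
tool_pos: [566.2, 178.5, 99.4]
tcp_rot: [-3.141, -0.0, 2.891]
contact_force: [-1.1, 0.1, -2.4]
grip_width: 13.9
time: 18.3
tool_pos: [566.3, 178.5, 98.4]
tcp_rot: [-3.141, -0.0, 2.891]
contact_force: [0.4, -0.4, -2.0]
grip_width: 13.4
[ 0.03612358 -0.19186029  0.00373617] [566.28857771 178.52623697  98.41283009]
```

```bash
python3 -m handwheel '[{"claw":5,"dx":0,"dy":0,"dz":1,"rx":0,"ry":0,"rz":0},{"claw":5,"dx":0,"dy":0,"dz":0,"rx":0,"ry":0,"rz":0}]'
python3 -m handwheel '[{"claw":5,"dx":0,"dy":0,"dz":0.6,"rx":0,"ry":0,"rz":0},{"claw":5,"dx":0,"dy":0,"dz":0,"rx":0,"ry":0,"rz":0}]'
python3 -c '
from plant import bot;o=bot.get_obs();print(o["moment"],o["tool_pos"])'
```

```text
time: 18.5
tool_pos: [566.3, 178.6, 97.4]
tcp_rot: [-3.141, -0.0, 2.891]
contact_force: [-0.2, 0.3, -2.1]
grip_width: 14.0
time: 18.7
tool_pos: [566.4, 178.6, 97.0]
tcp_rot: [-3.142, 0.0, 2.891]
contact_force: [0.5, 0.4, -1.7]
grip_width: 14.1
[ 0.07378433 -0.18881372  0.00473066] [566.36806468 178.57495532  97.00643911]
```

```bash
python3 -m handwheel '[{"claw":5,"dx":0,"dy":0,"dz":0.5,"rx":0,"ry":0,"rz":0},{"claw":5,"dx":0,"dy":0,"dz":0,"rx":0,"ry":0,"rz":0}]'
python3 -m handwheel '[{"claw":5,"dx":0,"dy":0,"dz":0.4,"rx":0,"ry":0,"rz":0},{"claw":5,"dx":0,"dy":0,"dz":0,"rx":0,"ry":0,"rz":0}]'
python3 -c '
from plant import bot;o=bot.get_obs();print(o["moment"],o["tool_pos"])'
```

```text
time: 18.9
tool_pos: [566.4, 178.6, 96.8]
tcp_rot: [3.142, 0.0, 2.891]
contact_force: [-0.6, 0.2, 2.5]
grip_width: 13.7
time: 19.1
tool_pos: [566.5, 178.6, 96.8]
tcp_rot: [3.141, 0.001, 2.891]
contact_force: [-2.5, 0.2, 5.8]
grip_width: 14.0
[-0.01020232  0.30843091 -0.04668521] [566.49242893 178.58128951  96.7869526 ]
```

It dropped the full ~7.5 mm onto the gap floor (TCP 96.8, as expected). Now forward.

```bash
python3 -m handwheel '[{"claw":5,"dx":0,"dy":0,"dz":-0.3,"rx":0,"ry":0,"rz":0},{"claw":5,"dx":0,"dy":0,"dz":0,"rx":0,"ry":0,"rz":0.026},{"claw":5,"dx":0,"dy":0,"dz":0,"rx":0,"ry":0,"rz":0.026},{"claw":5,"dx":0,"dy":0,"dz":0.05,"rx":0,"ry":0,"rz":0.026},{"claw":5,"dx":0,"dy":0,"dz":0,"rx":0,"ry":0,"rz":0}]'
python3 -c '
from plant import bot;o=bot.get_obs();print(o["moment"],o["tool_pos"])'
python3 -m handwheel '[{"claw":5,"dx":0,"dy":0,"dz":0.1,"rx":0,"ry":0,"rz":0.026},{"claw":5,"dx":0,"dy":0,"dz":0.1,"rx":0,"ry":0,"rz":0.026},{"claw":5,"dx":0,"dy":0,"dz":0,"rx":0,"ry":0,"rz":0}]'
python3 -c '
from plant import bot;o=bot.get_obs();print(o["moment"],o["tool_pos"])'
```

```text
time: 19.6
tool_pos: [567.0, 178.5, 96.7]
tcp_rot: [3.141, 0.002, 2.811]
contact_force: [-0.0, -0.9, 4.5]
grip_width: 14.0
[-0.20920182 -0.04044732 -0.03062498] [566.9722086  178.49405791  96.70366402]
time: 19.9
tool_pos: [567.4, 178.4, 96.6]
tcp_rot: [3.141, 0.002, 2.759]
contact_force: [1.6, -1.3, 5.5]
grip_width: 13.7
[-0.3605266  -0.50377346  0.03390423] [567.36356336 178.41744431  96.5806477 ]
```

```bash
python3 -m handwheel '[{"claw":5,"dx":0,"dy":0,"dz":0.08,"rx":0,"ry":0,"rz":0.026},{"claw":5,"dx":0,"dy":0,"dz":0.1,"rx":0,"ry":0,"rz":0.026},{"claw":5,"dx":0,"dy":0,"dz":0.1,"rx":0,"ry":0,"rz":0.026},{"claw":5,"dx":0,"dy":0,"dz":0,"rx":0,"ry":0,"rz":0}]'
python3 -c '
from plant import bot;o=bot.get_obs();print(o["moment"],o["tool_pos"])'
python3 -m handwheel '[{"claw":5,"dx":0,"dy":0,"dz":0.1,"rx":0,"ry":0,"rz":0.026},{"claw":5,"dx":0,"dy":0,"dz":0.1,"rx":0,"ry":0,"rz":0.026},{"claw":5,"dx":0,"dy":0,"dz":0.1,"rx":0,"ry":0,"rz":0.026},{"claw":5,"dx":0,"dy":0,"dz":0,"rx":0,"ry":0,"rz":0}]'
python3 -c '
from plant import bot;o=bot.get_obs();print(o["moment"],o["tool_pos"])'
```

```text
time: 20.3
tool_pos: [567.5, 178.4, 96.3]
tcp_rot: [3.141, 0.003, 2.681]
contact_force: [1.9, -1.7, 4.5]
grip_width: 14.0
[-0.43823429 -0.54214717  0.02637067] [567.47804206 178.35510478  96.33983252]
time: 20.7
tool_pos: [567.3, 178.5, 95.9]
tcp_rot: [3.14, 0.002, 2.603]
contact_force: [2.1, -1.4, 5.3]
grip_width: 13.6
[-0.38874873 -0.5496004   0.03297448] [567.28311657 178.47233855  95.94215562]
```

```bash
python3 -m handwheel '[{"claw":5,"dx":-0.5,"dy":0,"dz":0.1,"rx":0,"ry":0,"rz":0.026},{"claw":5,"dx":0,"dy":0,"dz":0.1,"rx":0,"ry":0,"rz":0.026},{"claw":5,"dx":0,"dy":0,"dz":0.1,"rx":0,"ry":0,"rz":0.026},{"claw":5,"dx":0,"dy":0,"dz":0.1,"rx":0,"ry":0,"rz":0.026},{"claw":5,"dx":0,"dy":0,"dz":0.1,"rx":0,"ry":0,"rz":0.026},{"claw":5,"dx":0,"dy":0,"dz":0,"rx":0,"ry":0,"rz":0}]'
python3 -c '
from plant import bot;o=bot.get_obs();print(o["moment"],o["tool_pos"])'
python3 -m handwheel '[{"claw":5,"dx":0,"dy":0,"dz":0.1,"rx":0,"ry":0,"rz":0.026},{"claw":5,"dx":0,"dy":0,"dz":0.1,"rx":0,"ry":0,"rz":0.026},{"claw":5,"dx":0,"dy":0,"dz":0.1,"rx":0,"ry":0,"rz":0.026},{"claw":5,"dx":0,"dy":0,"dz":0.1,"rx":0,"ry":0,"rz":0.026},{"claw":5,"dx":0,"dy":0,"dz":0.1,"rx":0,"ry":0,"rz":0.026},{"claw":5,"dx":0,"dy":0,"dz":0,"rx":0,"ry":0,"rz":0}]'
python3 -c '
from plant import bot;o=bot.get_obs();print(o["moment"],o["tool_pos"])'
```

```text
time: 21.3
tool_pos: [567.5, 178.1, 95.4]
tcp_rot: [3.141, 0.002, 2.473]
contact_force: [1.8, -1.2, 5.1]
grip_width: 14.0
[-0.39472551 -0.46246138  0.03114807] [567.50834778 178.12586695  95.41243292]
time: 21.9
tool_pos: [567.4, 178.2, 94.8]
tcp_rot: [3.14, 0.001, 2.343]
contact_force: [2.1, -1.7, 5.3]
grip_width: 13.6
[-0.4483918  -0.57313976  0.03700993] [567.40375166 178.22132829  94.81084339]
```

```bash
python3 -m handwheel '[{"claw":5,"dx":0,"dy":0,"dz":0.11,"rx":0,"ry":0,"rz":0.026},{"claw":5,"dx":0,"dy":0,"dz":0.11,"rx":0,"ry":0,"rz":0.026},{"claw":5,"dx":0,"dy":0,"dz":0.11,"rx":0,"ry":0,"rz":0.026},{"claw":5,"dx":0,"dy":0,"dz":0.11,"rx":0,"ry":0,"rz":0.026},{"claw":5,"dx":0,"dy":0,"dz":0.11,"rx":0,"ry":0,"rz":0.026},{"claw":5,"dx":0,"dy":0,"dz":0,"rx":0,"ry":0,"rz":0}]'
python3 -c '
from plant import bot;o=bot.get_obs();print(o["moment"],o["tool_pos"])'
python3 -m handwheel '[{"claw":5,"dx":0,"dy":0,"dz":0.11,"rx":0,"ry":0,"rz":0.026},{"claw":5,"dx":0,"dy":0,"dz":0.11,"rx":0,"ry":0,"rz":0.026},{"claw":5,"dx":0,"dy":0,"dz":0.11,"rx":0,"ry":0,"rz":0.026},{"claw":5,"dx":0,"dy":0,"dz":0.11,"rx":0,"ry":0,"rz":0.026},{"claw":5,"dx":0,"dy":0,"dz":0.11,"rx":0,"ry":0,"rz":0.026},{"claw":5,"dx":0,"dy":0,"dz":0,"rx":0,"ry":0,"rz":0}]'
python3 -c '
from plant import bot;o=bot.get_obs();print(o["moment"],o["tool_pos"])'
```

```text
time: 22.5
tool_pos: [567.4, 178.2, 94.2]
tcp_rot: [3.14, 0.001, 2.213]
contact_force: [2.5, -2.4, 6.1]
grip_width: 14.1
[-0.46682622 -0.5624843   0.03173375] [567.41177649 178.15733594  94.24427576]
time: 23.1
tool_pos: [567.2, 178.3, 93.6]
tcp_rot: [3.141, 0.0, 2.083]
contact_force: [2.4, -1.7, 6.7]
grip_width: 14.1
[-0.382489   -0.56824229  0.03598995] [567.2371079  178.30209223  93.59552259]
```

```bash
python3 -m handwheel '[{"claw":5,"dx":0,"dy":0,"dz":0.1,"rx":0,"ry":0,"rz":0.026},{"claw":5,"dx":0,"dy":0,"dz":0.1,"rx":0,"ry":0,"rz":0.026},{"claw":5,"dx":0,"dy":0,"dz":0.1,"rx":0,"ry":0,"rz":0.026},{"claw":5,"dx":0,"dy":0,"dz":0.1,"rx":0,"ry":0,"rz":0.026},{"claw":5,"dx":0,"dy":0,"dz":0,"rx":0,"ry":0,"rz":0}]'
python3 -c '
from plant import bot;o=bot.get_obs();print(o["moment"],o["tool_pos"])'
python3 -m handwheel '[{"claw":5,"dx":0,"dy":0,"dz":0.1,"rx":0,"ry":0,"rz":0.026},{"claw":5,"dx":0,"dy":0,"dz":0.1,"rx":0,"ry":0,"rz":0.026},{"claw":5,"dx":0,"dy":0,"dz":0,"rx":0,"ry":0,"rz":0}]'
python3 -c '
from plant import bot;o=bot.get_obs();print(o["moment"],o["tool_pos"])'
```

```text
time: 23.6
tool_pos: [567.1, 178.2, 93.1]
tcp_rot: [3.141, 0.0, 1.979]
contact_force: [1.8, -1.7, 5.2]
grip_width: 13.7
[-0.50940934 -0.51415563  0.01504527] [567.08775791 178.24264284  93.14799768]
time: 23.9
tool_pos: [567.0, 178.2, 93.0]
tcp_rot: [3.141, 0.0, 1.927]
contact_force: [1.6, -1.2, 5.8]
grip_width: 14.0
[-0.44491714 -0.54920611  0.03866216] [567.04920074 178.24705742  92.95031835]
```

```bash
python3 -m handwheel '[{"claw":5,"dx":0,"dy":0,"dz":0.1,"rx":0,"ry":0,"rz":0.026},{"claw":5,"dx":0,"dy":0,"dz":0.1,"rx":0,"ry":0,"rz":0.026},{"claw":5,"dx":0,"dy":0,"dz":0,"rx":0,"ry":0,"rz":0}]'
python3 -c '
from plant import bot;o=bot.get_obs();print(o["moment"],o["tool_pos"])'
python3 -m handwheel '[{"claw":5,"dx":0,"dy":0,"dz":0.1,"rx":0,"ry":0,"rz":0.026},{"claw":5,"dx":0,"dy":0,"dz":0.1,"rx":0,"ry":0,"rz":0.026},{"claw":5,"dx":0,"dy":0,"dz":0,"rx":0,"ry":0,"rz":0}]'
python3 -c '
from plant import bot;o=bot.get_obs();print(o["moment"],o["tool_pos"])'
```

```text
time: 24.2
tool_pos: [567.0, 178.4, 92.7]
tcp_rot: [3.141, 0.0, 1.875]
contact_force: [1.5, -0.9, 4.8]
grip_width: 13.9
[-0.33063867 -0.63592282 -0.05217786] [567.00237141 178.39187825  92.70544526]
time: 24.5
tool_pos: [566.7, 178.4, 92.4]
tcp_rot: [-3.141, -0.0, 1.823]
contact_force: [2.7, -0.3, 4.7]
grip_width: 13.8
[-0.27013939 -0.570037    0.0674219 ] [566.65536173 178.40919598  92.42603076]
```

```bash
python3 -m handwheel '[{"claw":5,"dx":0,"dy":0,"dz":0.1,"rx":0,"ry":0,"rz":0.026},{"claw":5,"dx":0,"dy":0,"dz":0,"rx":0,"ry":0,"rz":0}]'
python3 -c '
from plant import bot;o=bot.get_obs();print(o["moment"],o["tool_pos"])'
python3 -m handwheel '[{"claw":5,"dx":0,"dy":0,"dz":0.1,"rx":0,"ry":0,"rz":0.026},{"claw":5,"dx":0,"dy":0,"dz":0,"rx":0,"ry":0,"rz":0}]'
python3 -c '
from plant import bot;o=bot.get_obs();print(o["moment"],o["tool_pos"])'
```

```text
time: 24.7
tool_pos: [566.2, 178.3, 92.3]
tcp_rot: [-3.14, -0.0, 1.797]
contact_force: [0.4, -1.4, 7.1]
grip_width: 13.8
[-0.29531999 -0.27161976  0.01520818] [566.24375966 178.3427732   92.26857614]
time: 24.9
tool_pos: [565.8, 178.3, 92.2]
tcp_rot: [-3.139, -0.0, 1.771]
contact_force: [-0.3, -2.5, 6.5]
grip_width: 13.9
[-0.2875206  -0.03086065  0.05847513] [565.801346   178.28226267  92.1737803 ]
```

```bash
python3 -m handwheel '[{"claw":5,"dx":0,"dy":0,"dz":0.08,"rx":0,"ry":0,"rz":0.026},{"claw":5,"dx":0,"dy":0,"dz":0,"rx":0,"ry":0,"rz":0}]'
python3 -c '
from plant import bot;o=bot.get_obs();print(o["moment"],o["tcp_rot"])'
python3 -m handwheel '[{"claw":5,"dx":0,"dy":0,"dz":0.05,"rx":0,"ry":0,"rz":0.026},{"claw":5,"dx":0,"dy":0,"dz":0,"rx":0,"ry":0,"rz":0}]'
python3 -c '
from plant import bot;o=bot.get_obs();print(o["moment"],o["tcp_rot"])'
```

```text
time: 25.1
tool_pos: [565.6, 178.1, 92.1]
tcp_rot: [-3.139, 0.0, 1.746]
contact_force: [-0.9, -3.0, 9.1]
grip_width: 13.4
[-0.44696855  0.1418286   0.36029188] [-3.13897350e+00  2.01703726e-04  1.74582511e+00]
time: 25.3
tool_pos: [565.6, 178.2, 92.1]
tcp_rot: [-3.139, 0.001, 1.721]
contact_force: [-1.2, -2.3, 7.8]
grip_width: 13.7
[-0.32747121  0.1304904   0.69863332] [-3.13904799e+00  5.01468375e-04  1.72060233e+00]
```

```bash
python3 -m handwheel '[{"claw":5,"dx":0,"dy":0,"dz":0,"rx":0,"ry":0,"rz":0.015},{"claw":5,"dx":0,"dy":0,"dz":0,"rx":0,"ry":0,"rz":0}]'
python3 -c '
from plant import bot;o=bot.get_obs();print(o["moment"],o["tcp_rot"])'
python3 -m handwheel '[{"claw":5,"dx":0,"dy":0,"dz":-0.5,"rx":0,"ry":0,"rz":-0.03},{"claw":5,"dx":0,"dy":0,"dz":0,"rx":0,"ry":0,"rz":0}]'
python3 -c '
from plant import bot;o=bot.get_obs();print(o["moment"],o["tcp_rot"])'
```

```text
time: 25.5
tool_pos: [565.6, 178.1, 92.1]
tcp_rot: [-3.139, 0.001, 1.706]
contact_force: [-2.0, -1.2, 9.8]
grip_width: 14.1
[-0.44321443  0.18940913  0.75632142] [-3.13904132e+00  6.52771856e-04  1.70617538e+00]
time: 25.7
tool_pos: [565.6, 178.1, 92.1]
tcp_rot: [-3.139, 0.0, 1.736]
contact_force: [-1.8, -2.0, 5.7]
grip_width: 14.1
[-0.3943255   0.16055105  0.50758255] [-3.13877339e+00  2.93963403e-04  1.73609918e+00]
```

Solid stop reached: the torque rises while z stays at 92.1 (rim ≈1.5 mm). Relaxing, letting go, backing off straight up.

```bash
python3 -m handwheel '[{"claw":5,"dx":0,"dy":0,"dz":-0.2,"rx":0,"ry":0,"rz":-0.015},{"claw":40,"dx":0,"dy":0,"dz":0,"rx":0,"ry":0,"rz":0},{"claw":40,"dx":0,"dy":0,"dz":0,"rx":0,"ry":0,"rz":0},{"claw":40,"dx":0,"dy":0,"dz":0,"rx":0,"ry":0,"rz":0},{"claw":40,"dx":0,"dy":0,"dz":0,"rx":0,"ry":0,"rz":0}]'
python3 -m handwheel '[{"claw":40,"dx":0,"dy":0,"dz":-5,"rx":0,"ry":0,"rz":0},{"claw":40,"dx":0,"dy":0,"dz":-15,"rx":0,"ry":0,"rz":0},{"claw":40,"dx":0,"dy":0,"dz":-20,"rx":0,"ry":0,"rz":0},{"claw":40,"dx":0,"dy":0,"dz":-20,"rx":0,"ry":0,"rz":0},{"claw":40,"dx":0,"dy":0,"dz":-20,"rx":0,"ry":0,"rz":0},{"claw":40,"dx":0,"dy":0,"dz":-20,"rx":0,"ry":0,"rz":0},{"claw":40,"dx":0,"dy":0,"dz":-20,"rx":0,"ry":0,"rz":0},{"claw":40,"dx":0,"dy":0,"dz":-20,"rx":0,"ry":0,"rz":0},{"claw":40,"dx":0,"dy":0,"dz":-20,"rx":0,"ry":0,"rz":0},{"claw":40,"dx":0,"dy":0,"dz":0,"rx":0,"ry":0,"rz":0}]'
python3 -m handwheel '[{"claw":40,"dx":10,"dy":-35,"dz":0,"rx":0,"ry":0,"rz":0},{"claw":40,"dx":0,"dy":-35,"dz":0,"rx":0,"ry":0,"rz":0},{"claw":40,"dx":0,"dy":-35,"dz":0,"rx":0,"ry":0,"rz":0},{"claw":40,"dx":0,"dy":-35,"dz":0,"rx":0,"ry":0,"rz":0},{"claw":40,"dx":0,"dy":-20,"dz":0,"rx":0,"ry":0,"rz":0},{"claw":40,"dx":0,"dy":0,"dz":0,"rx":0,"ry":0,"rz":0}]'
python3 - <<'E'
from plant import bot
from h import *
c=[bot.capture(n) for n in("scene","top")]
cv2.imwrite("pics/end.png",np.hstack([crop(c[0],290,190,100,120,4),crop(c[1],95,113,100,120,4)]))
for z in (55.5,87.5):
  for k,(i,u,v,ox) in enumerate(((0,290,190,0),(1,95,113,400))):
    P=np.array([proj(c[i],(565.6+34*np.cos(a),178.1+34*np.sin(a),z)) for a in np.linspace(0,6.283,721)]);Q=(P-(u,v)+.5)*4-.5+(ox,0)
    print(z,i,Q.min(0),Q.max(0))
E
```

```text
time: 26.2
tool_pos: [566.6, 178.4, 92.5]
tcp_rot: [-3.141, -0.0, 1.75]
contact_force: [0.0, 0.6, 0.2]
grip_width: 38.6
time: 27.2
tool_pos: [568.0, 178.6, 256.0]
tcp_rot: [3.135, 0.0, 1.751]
contact_force: [1.3, -0.2, 0.2]
grip_width: 39.9
time: 27.8
tool_pos: [405.1, 159.3, 252.3]
tcp_rot: [-3.14, -0.0, 1.751]
contact_force: [1.2, -0.4, 0.5]
grip_width: 40.0
55.5 0 [133.13500754 160.26155427] [271.28183865 280.78816855]
55.5 1 [497.39490474 203.63739333] [641.61557332 344.88861999]
87.5 0 [140.63559152 126.00494785] [282.62925295 248.59171129]
87.5 1 [471.75538235 190.43174872] [623.28898351 338.60288931]
```

View pics/end.png

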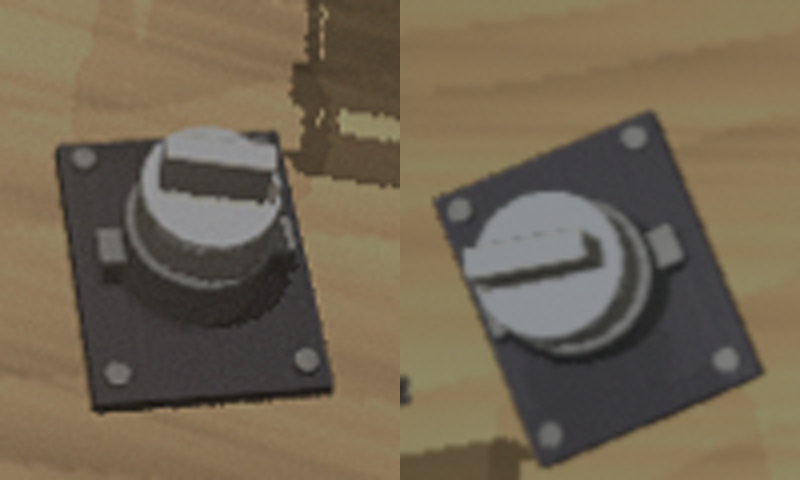

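The cap sits level on the shoulder. The lid edges (scene left x≈140, bottom y≈249; top view right x≈623) match the fully home height, and the arm is clear.

```bash
python3 -c '
from plant import bot;print(bot.close_job())'
```

```text
the job is handed in; nothing more can be done
None
```

The large cap is screwed fully home on the sample cell and released. I handed the job in at about 28 s of the 67 s allowed; the hand-in gives no verdict.

- **Pick and set down:** I gripped the cap by its bar (14 mm opening) and set it on the thread slope at 8–10 N.
- **Finding the thread:** I turned it about 52° counterclockwise. The cap caught briefly at the edge of the start with small side forces, about 3 N. I re-centred it by under 1 mm and it dropped about 7.5 mm to the gap floor.
- **Screwing home:** I turned it about 67° clockwise, and the cap came down 4.7 mm to the solid stop. At the stop the torque rose to about 0.75 N m with no further descent. I eased off before opening the fingers.

**Last checks:**
- The cap's lower rim is about 1.5 mm above the shoulder, by the tool height.
- The lid edges in both camera views match that height, and the cap looks level.
- Wrist force readings stayed under 12 N, and the arm ended clear, touching nothing.
- I never moved near the small cap or the plunger, but I did not measure their positions again at the end.
- At the stop the cap may have slipped slightly in the grip, because the tool turned about 2° more while the torque levelled off. This does not change the seated height.

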